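# Bring the truffle dish round to the bowl

## Task

Sort the three sweets lying mixed on the wooden board: the macaron goes into the tin that already has macarons, the cinnamon stick into the tin with cinnamon sticks, and the truffle (the chocolate ball) into the middle of the white handled dish. Then pick the dish up by its handle and, keeping it level with the truffle resting in its middle, turn it about a quarter turn anticlockwise so that it comes in square from the robot's right-hand side of the kitchen scale with its pouring lip reaching a few centimetres in over the glass bowl's mouth. Finish while still holding it there, still and level a little above the rim and not touching the bowl, and leave everything else where it is.

Things in the scene. Friction and masses are not known exactly. Their poses are not given: they have to be found in the camera images.
- macaron: the loose macaron on the board: a round filled biscuit, diameter 41 mm, 23 mm high, lying flat, 18 g. Origin: centre of its underside, z up.
- cinnamon: the loose cinnamon stick on the board: double-rolled bark 80 mm long (its x axis), 18 mm wide (y), 12 mm high, 12 g; does not roll. Origin: centre of its underside, z up.
- truffle_center (a point): centre of the truffle, a smooth hard chocolate ball, diameter 30 mm, 15 g, loose on the board (rolls if pushed). Three more like it lie fixed in the glass bowl: they are not to be touched.
- board: wooden board 190 x 200 mm (x, y), 12 mm thick, fixed; the macaron, stick and truffle lie on its top, about 90 mm or more apart, in any order. Origin: centre of its underside.
- macaron_tin: open square tin, fixed, outside 112 x 112 mm, 34 mm high, wall and floor 3 mm. Two macarons (23 mm high) are fixed in its far half (x > 8 mm); the near half is free, best spot x = -22 mm, y = 0. Origin: centre of its underside, x away from the robot, y left.
- cinnamon_tin: tin of the same make, fixed. Two cinnamon sticks (12 mm high) are fixed in its far half (x > 14 mm), lying along the tin's y; the near part is free, best spot x = -20 mm, y = 0 with the stick along the tin's y. The two tins stand one nearer, one farther on the robot's right; which is which varies. Origin as for the other tin.
- dish: white ceramic dish, loose, about 0.2 kg, rim diameter 110 mm, rim height 30 mm. Pouring lip at +x; straight flat-sided handle at -x, 14 mm wide (y), 16 mm high (z 15 to 31 mm), reaching out to x = -137 mm. It starts with the handle roughly towards the robot and the lip away from it. Origin: centre of the underside, z up.
- dish_grip (a point): the point on the handle's middle line to grip, 85 mm from the dish's centre on the side away from the lip, 24 mm above the underside; the fingers close across the handle, along the dish's y. Balance point of the dish: about 75 mm from here towards the lip, so grip firmly (40 N or more).
- dish_lip (a point): tip of the pouring lip, at x = 66 mm, z = 30 mm in the dish.
- dish_middle (a point): where the truffle's centre is when it rests in the middle of the dish (23 mm above the underside). The inside floor is a shallow cone (9 degrees) rising from 8 mm above the underside at the middle to 15 mm at radius 45 mm: the ball settles in the middle and stays there if the dish is tilted or speeded up only slightly.
- scale: white kitchen scale with a clear glass mixing bowl on it, one fixed piece, on the robot's left. Scale 235 x 180 mm (x, y), 26 mm high, display towards the robot; bowl rim diameter 210 mm (200 mm inside), 118 mm above the counter. A whisk leans out at the left (+y); the right half of the mouth is clear. Origin: on the counter under the bowl's centre, x away from the robot, y left.
- bowl_mouth (a point): centre of the bowl's mouth at rim height, 118 mm above the counter.
- wooden_spoon: bystander: wooden spoon 240 mm long, 20 mm high, lying crosswise nearest the robot. Origin: centre of its underside.
- ring_cutter: bystander: plain steel ring cutter, diameter 64 mm, 30 mm high, beyond the dish. Origin: centre of its underside.
- ramekin: bystander: white round cup without handle, diameter 76 mm, 42 mm high, beyond the board. Origin: centre of its underside.
- jar: bystander: clear jar with wooden cap, diameter 56 mm, 85 mm high, beyond the gap between dish and bowl. Origin: centre of its underside.
- nozzle: bystander: steel piping nozzle, a cone of base diameter 25 mm standing 33 mm high, near the scale's front right corner. Origin: centre of its underside.
There are look-alikes about, which are no part of the job. What is shaped like the dish but orange or purple is not meant.

How it is judged (in metres and radians):
On the way, in this order (a step that is already met when the one before it is completed fails the run):
1. the macaron and the cinnamon stick lie in their tins, let go, and the truffle lies let go in the middle of the dish, which still stands on the counter (x of macaron in the frame of macaron_tin between -0.056 and 0.056 m and y of macaron in the frame of macaron_tin between -0.056 and 0.056 m and z of macaron in the frame of macaron_tin below 0.03 m and x of cinnamon in the frame of cinnamon_tin between -0.056 and 0.056 m and y of cinnamon in the frame of cinnamon_tin between -0.056 and 0.056 m and z of cinnamon in the frame of cinnamon_tin below 0.03 m and distance between truffle_center and dish_middle below 0.012 m and height (world z) of dish below 0.01 m and contact force between the fingers and macaron below 0.05 N and contact force between the fingers and cinnamon below 0.05 N and contact force between the fingers and truffle below 0.05 N), for 0.2 s.
2. the dish is off the counter, held level by its handle, the truffle in its middle (height (world z) of dish above 0.04 m and distance between truffle_center and dish_middle below 0.012 m and angle between dish's own z axis and vertical below 0.15 rad and contact force between the fingers and dish above 1 N), for 0.2 s.
At the end, for the whole second after the job is handed in: Sweets in their tins. Dish held by the fingers alone: underside 120-220 mm up, tilt < 0.12 rad, still, x axis within 0.3 rad of the scale's y axis, its centre at y < -50 mm in the scale's frame, lip tip within 98 mm of bowl_mouth seen from above; truffle within 12 mm of dish_middle (x of macaron in the frame of macaron_tin between -0.056 and 0.056 m and y of macaron in the frame of macaron_tin between -0.056 and 0.056 m and z of macaron in the frame of macaron_tin below 0.03 m and x of cinnamon in the frame of cinnamon_tin between -0.056 and 0.056 m and y of cinnamon in the frame of cinnamon_tin between -0.056 and 0.056 m and z of cinnamon in the frame of cinnamon_tin below 0.03 m and distance between truffle_center and dish_middle below 0.012 m and contact force between the fingers and dish above 1 N and contact force between dish and scale below 0.05 N and contact force between the fingers and truffle below 0.05 N and height (world z) of dish between 0.12 and 0.22 m and angle between dish's own z axis and vertical below 0.12 rad and linear speed of dish below 0.03 m/s and angular speed of dish below 0.15 rad/s and angle between the x axis of dish and the y axis of scale, either way round below 0.3 rad and y of dish in the frame of scale below -0.05 m and horizontal distance between dish_lip and bowl_mouth below 0.098 m); the arm keeps its last pose, push and grip.
It fails at once if the truffle rolls out of the middle of the lifted dish (over 22 mm off) (height (world z) of dish above 0.02 m and distance between truffle_center and dish_middle above 0.022 m).
It fails at once if the lifted dish is tipped by more than 0.25 rad (height (world z) of dish above 0.02 m and angle between dish's own z axis and vertical above 0.25 rad).
It fails at once if the dish knocks against the bowl or the scale (over 3 N) (contact force between dish and scale above 3 N).
It fails at once if a bystander is pushed away by more than 30 mm (distance of any of wooden_spoon, ring_cutter, ramekin, jar, nozzle from where it was at the start of the episode above 0.03 m).
It also fails if it takes over 69 s, if anything falls off the work surface, if the arm or the gripper's body presses on something with over 40 N, if the wrist force passes 120 N, or if a joint passes its speed limit or range.

## Robot

A 6-joint arm with a two-finger parallel gripper is mounted at the origin on the work surface. World frame = base frame: x ahead of the robot, y to its left, z up, the work surface at z = 0. Lengths are in mm, angles in rad, forces in N, time in s.
With the tool pointing down it reaches from about 375 to 750 mm from the base axis. Payload 9 kg.
Tool frame: the origin (TCP) lies at the very end of the fingers, on their centre line; the grasp point (between the pads) lies 19 mm behind it; z points along the fingers, y is the line along which they close (so a half turn about z gives the same grasp; the last joint's range is limited). The gripper opens to 85 mm and grips with 20 to 120 N. Pads are 22 mm wide; open, the fingers measure 114 mm over their backs; the gripper's body (76 mm by 85 mm) begins 54 mm behind the grasp point. The pads swing forward as they close: fully open they stand 13 mm farther back than shut.
Start: joints at [-1.562, 0.104, 0.097, 1.564, 0, 1.353], TCP at [134.924, -584.664, 231.331] pointing down, gripper open.
Joint ranges: [-2.99, 2.99], [-0.84, 1.86], [-1.1, 1.16], [-1.84, 2.11], [-1.51, 1.56], [-3.14, 3.14]. Speed limits (rad/s): [2.22, 2.22, 2.57, 3.14, 3.14, 3.14].

## Interface

Orientations are given as a rotation vector (axis times angle).
In Python, from workcell import env, viewer gives the robot as it stands.
- The arm moves only by the tool arm_command, never from a script. Its argument "increments" is a list of rows, each a list of 3 entries, a list of its own where there are three numbers: the closure, from -1 (fully open) to 1 (shut), then the shift along the tool's x, y, z in m, then the turn about the tool's z in rad. In form: [[fingers, [x, y, z], roll], ...]. A call has 1 to 12 rows; each row shifts and turns the commanded pose from where the row before left it, along the tool's axes as they then stand; what a row does not reach is not made up. A row lasts 1/10 s, in which the tool goes at most 50 mm and 8.59 degrees, less where a joint would pass 70% of its speed; a pose out of reach is approached as far as the arm can. A call is refused whole if a number of a shift passes 0.05 or a number of a turn 0.15, either way. A call with a gripper value outside its range is refused whole. The fingers move at their own pace and stop on an object; "squeeze" is the grip in N (left out, the last holds). Time passes only in rows, so rows that do not move let the fingers close. It gives the time, the measured TCP pose, the force, the opening and the grip force at its end, in the units of the state.
- env.read_state(): the state, without advancing time (a new reading comes with each control period).
- viewer.camera(name): name is "scene" or "top" or "wrist"; returns (picture, depth): 480x640x3 uint8, red, green, blue; 480x640 float32, mm along the optical axis (not along the pixel's ray), 0 where there is no reading.
- viewer.camera_model(name): a dict with "camera_matrix" (3x3 intrinsics, pixels), "pose" (4x4, takes a point from camera to world coordinates). Camera axes: x right, y up, looking along -z (the intrinsics and any distortion apply to the point x, -y, -z); pixel columns grow to the right and rows downward; lengths in mm; the calibration is good to about 2 mm. The wrist camera is an equidistant fisheye: a pixel r from the principal point sees the ray r / f radians off the axis. A picture is of the moment at which its call begins: read the wrist's pose just before it. camera_model takes no time and is no camera call; for the wrist camera it gives the pose at the moment of the call.
- env.job_done(): hands the job in; it is judged then, once.
The state is a dict: "time": time; "joint_pos": joint angles; "dq": joint speeds; "tau": joint torques, N m; "eef_pos": TCP position; "orientation": TCP orientation; "ft_force": force on the tool from outside, world axes, zero at the start; "torque": the same for the moment, N m; "grip_width": finger opening in mm; "grasp_force": force on a finger pad.
Only numpy, scipy, OpenCV 4.12 (cv2) and the standard library are available. Lean on these libraries where they do the work, as an engineer would, in place of code of your own. Each camera call takes 0.05 s, during which the arm holds its last target. There are 200 camera calls.

## Working session

There is one attempt and no reset: what is moved stays moved. The work goes in short steps, Python scripts to look and compute and a tool call to move; the robot and the scene stay as the last step left them, time stands still between calls to the robot, and variables do not carry over. Pictures are saved under pics/ and viewed, at most 10 in all, crops included, and the job is handed in when it is done.

Besides the shell and the picture viewer there is one more tool, called after "Call:" as a command line: name --argument value ..., lists and objects as JSON in quotes. arm_command: Moves the arm, as the interface text tells. Its arguments: {"type":"object","properties":{"increments":{"type":"array","items":{"type":"array"}},"squeeze":{"type":"number"}},"required":["increments"]}

```bash
mkdir -p pics; ls; cat > h.py <<'E'
import numpy as np, cv2
from workcell import env, viewer
def save(n,im): cv2.imwrite('pics/'+n,im[:,:,::-1])
E
python3 - <<'E'
from h import *
s=env.read_state(); print({k:np.round(v,3) for k,v in s.items()})
for n in ('top','scene'):
    p,d=viewer.camera(n); save(n+'0.png',p); np.savez(n+'0.npz',p=p,d=d); m=viewer.camera_model(n); print({k:np.round(v,3) if k!='x' else v for k,v in m.items() if not isinstance(v,str)})
E
```

```text
pics
{'time': np.float64(0.0), 'joint_pos': array([-1.562,  0.105,  0.096,  1.564,  0.   ,  1.353]), 'dq': array([-0.001, -0.002,  0.001,  0.   ,  0.001,  0.002]), 'tau': array([-1.0000e-03, -5.5693e+01,  5.0365e+01,  1.7000e-02, -0.0000e+00,
       -0.0000e+00]), 'eef_pos': array([ 134.936, -584.279,  230.502]), 'orientation': array([-3.12 , -0.355, -0.   ]), 'ft_force': array([-0.314,  0.799, -0.184]), 'torque': array([-0.001, -0.031,  0.007]), 'grasp_force': np.float64(0.0), 'grip_width': np.float64(85.761)}
{'camera_matrix': array([[557.537,   0.   , 312.98 ],
       [  0.   , 557.537, 235.992],
       [  0.   ,   0.   ,   1.   ]]), 'pose': array([[ 2.400000e-02,  9.910000e-01, -1.300000e-01,  2.963360e+02],
       [-1.000000e+00,  2.500000e-02,  7.000000e-03, -1.935700e+01],
       [ 1.000000e-02,  1.300000e-01,  9.910000e-01,  1.281915e+03],
       [ 0.000000e+00,  0.000000e+00,  0.000000e+00,  1.000000e+00]])}
{'camera_matrix': array([[514.35 ,   0.   , 328.666],
       [  0.   , 514.35 , 238.651],
       [  0.   ,   0.   ,   1.   ]]), 'pose': array([[ 6.360000e-01, -4.860000e-01,  5.990000e-01,  1.151896e+03],
       [ 7.710000e-01,  3.930000e-01, -5.010000e-01, -5.773020e+02],
       [ 8.000000e-03,  7.810000e-01,  6.250000e-01,  8.234640e+02],
       [ 0.000000e+00,  0.000000e+00,  0.000000e+00,  1.000000e+00]])}
```

View pics/top0.png

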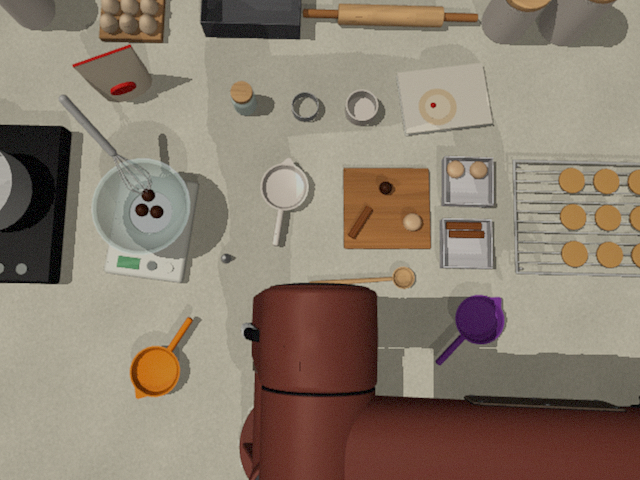

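View pics/scene0.png

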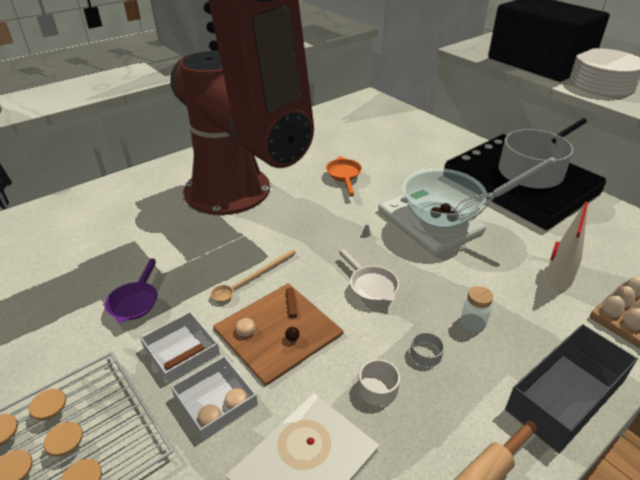

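Top view: macaron (412,221), stick (361,221), truffle (386,188). The macaron tin is at (468,182), the cinnamon tin at (467,244). The dish is at (284,187) with its handle end at (276,240), the bowl at (142,207), and the nozzle at (227,258). The scene view shows the same layout: truffle (292,334), macaron (245,327), stick (291,301), dish (374,285).

```bash
cat >> h.py <<'E'
def ray(n,px):
    m=viewer.camera_model(n); K=m['camera_matrix']; T=m['pose']
    u=np.asarray(px,float); 
    d=np.array([(u[0]-K[0,2])/K[0,0], -(u[1]-K[1,2])/K[1,1], -1.]); d=T[:3,:3]@d
    return T[:3,3], d/np.linalg.norm(d)
def onz(n,px,z):
    o,d=ray(n,px); return o+d*(z-o[2])/d[2]
def tri(p,q,a='top',b='scene'):
    (o1,d1),(o2,d2)=ray(a,p),ray(b,q)
    A=np.c_[d1,-d2]; s=np.linalg.lstsq(A,o2-o1,rcond=None)[0]
    x,y=o1+d1*s[0],o2+d2*s[1]; return (x+y)/2, np.linalg.norm(x-y)
def blob(mask,box):
    x0,y0,x1,y1=box; m=np.zeros(mask.shape,np.uint8); m[y0:y1,x0:x1]=mask[y0:y1,x0:x1]
    c=max(cv2.findContours(m,cv2.RETR_EXTERNAL,cv2.CHAIN_APPROX_NONE)[0],key=cv2.contourArea)
    M=cv2.moments(c); return np.array([M['m10'],M['m01']])/M['m00'],c
E
python3 - <<'E'
from h import *
T=np.load('top0.npz')['p']; S=np.load('scene0.npz')['p']
for im,pts in ((T,[(386,188),(412,221),(361,221),(400,200),(284,187),(276,230),(260,230),(180,215),(456,150),(468,200)]),(S,[(292,334),(245,327),(291,301),(270,340),(374,285),(350,265),(340,290)])):
    h=cv2.cvtColor(im,cv2.COLOR_RGB2HSV); print([(p,im[p[1],p[0]].tolist(),h[p[1],p[0]].tolist()) for p in pts])
big=np.zeros((600,800,3),np.uint8)
big[:297]=cv2.resize(T[140:270,170:520],(800,297),interpolation=cv2.INTER_CUBIC)
big[300:600,:375]=cv2.resize(S[280:400,180:330],(375,300),interpolation=cv2.INTER_CUBIC)
big[300:600,380:780]=cv2.resize(S[220:340,320:480],(400,300),interpolation=cv2.INTER_CUBIC)
save('crop1.png',big)
E
```

```text
[((386, 188), [56, 31, 20], [9, 164, 56]), ((412, 221), [187, 158, 122], [17, 89, 187]), ((361, 221), [117, 67, 34], [12, 181, 117]), ((400, 200), [149, 99, 54], [14, 163, 149]), ((284, 187), [183, 173, 163], [15, 28, 183]), ((276, 230), [196, 191, 179], [21, 22, 196]), ((260, 230), [160, 155, 139], [23, 33, 160]), ((180, 215), [145, 154, 147], [67, 15, 154]), ((456, 150), [161, 157, 141], [24, 32, 161]), ((468, 200), [168, 162, 159], [10, 14, 168])]
[((292, 334), [41, 23, 17], [8, 149, 41]), ((245, 327), [209, 171, 131], [15, 95, 209]), ((291, 301), [114, 67, 40], [11, 166, 114]), ((270, 340), [161, 108, 67], [13, 149, 161]), ((374, 285), [216, 206, 189], [19, 32, 216]), ((350, 265), [148, 146, 129], [27, 33, 148]), ((340, 290), [204, 201, 177], [27, 34, 204])]
```

View pics/crop1.png

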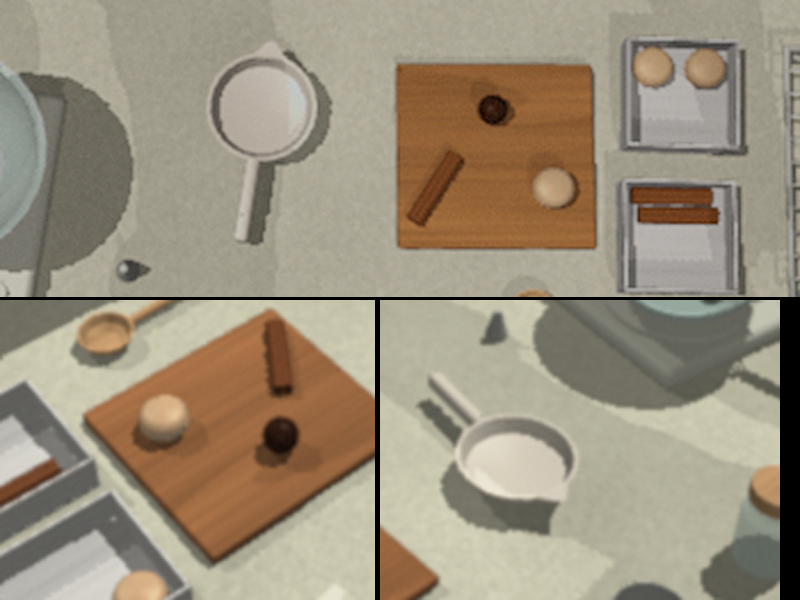

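The crop shows the truffle at crop (493,109), macaron at (554,187) and stick running (417,220) to (455,155). The dish rim centre is near (263,105), its lip at (271,47) and its handle end at (241,240). Tin rims and fillings are clear.

```bash
python3 - <<'E'
from h import *
np.set_printoptions(precision=1,suppress=True)
T=np.load('top0.npz')['p']; S=np.load('scene0.npz')['p']; D=np.load('top0.npz')['d']
hT=cv2.cvtColor(T,cv2.COLOR_RGB2HSV).astype(int); hS=cv2.cvtColor(S,cv2.COLOR_RGB2HSV).astype(int)
def f(m): return m.astype(np.uint8)
a,_=blob(f(hT[:,:,2]<80),(374,176,398,202)); b,_=blob(f(hS[:,:,2]<70),(276,322,308,350)); print('truffle',a,b,tri(a,b),onz('top',a,27))
a,c1=blob(f(hT[:,:,1]<125),(398,208,426,236)); b,c2=blob(f(hS[:,:,1]<125),(230,312,262,345)); print('macaron',a,b,cv2.contourArea(c1),cv2.contourArea(c2),tri(a,b),onz('top',a,23.5))
a,c1=blob(f(hT[:,:,2]<132),(346,200,376,242)); b,c2=blob(f(hS[:,:,2]<128),(283,285,302,320)); print('cinn',a,b,cv2.minAreaRect(c1),cv2.minAreaRect(c2),tri(a,b),onz('top',a,24))
# cinnamon axis from top mask at z=24
P=np.array([onz('top',p[0],24)[:2] for p in c1]); r=cv2.minAreaRect(P.astype(np.float32)); print(r)
# board
for n,h,box in (('top',hT,(335,160,440,255)),('scene',hS,(205,275,350,390))):
    a,c=blob(f(h[:,:,1]>100),box); P=np.array([onz(n,p[0],12)[:2] for p in c]); print('board',n,cv2.minAreaRect(P.astype(np.float32)))
# dish: rim/white
a,c=blob(f((hT[:,:,1]<32)&(hT[:,:,2]>150)),(255,150,312,250)); print('dish mask',a,cv2.contourArea(c),cv2.boundingRect(c))
# tin fillings & depth checks
for nm,box in (('mt',(440,152,500,212)),('ct',(440,215,500,275))):
    a,c=blob(f((hT[:,:,1]<26)),box); P=np.array([onz('top',p[0],34)[:2] for p in c]); print(nm,a,cv2.boundingRect(c),cv2.minAreaRect(P.astype(np.float32)))
def dz(px):
    m=viewer.camera_model('top');K=m['camera_matrix'];d=np.median(D[px[1]-1:px[1]+2,px[0]-1:px[0]+2]); 
    v=np.array([(px[0]-K[0,2])/K[0,0]*d,-(px[1]-K[1,2])/K[1,1]*d,-d,1]); return (m['pose']@v)[:3]
for p in [(386,188),(412,221),(361,221),(390,235),(285,190),(276,235),(330,200),(468,200),(470,258)]: print(p,dz(p))
E
```

```text
truffle [385.4 187.7] [291.9 334.7] (array([ 578.1, -192.1,   24.4]), np.float64(0.9149258102116703)) [ 577.2 -192.1   27. ]
macaron [411.8 221.6] [245. 327.] 234.0 289.5 (array([ 500.4, -253.5,   23.1]), np.float64(0.32033881232827016)) [ 500.3 -253.5   23.5]
cinn [360.4 221.2] [290.8 304. ] ((359.4230651855469, 221.11537170410156), (12.480754852294922, 36.332862854003906), 33.690067291259766) ((291.00390625, 303.0622253417969), (30.31584930419922, 11.1033353805542), 86.42366790771484) (array([ 499.8, -137.1,   14. ]), np.float64(0.43614647524711486)) [ 498.3 -136.    24. ]
((498.4664306640625, -133.698974609375), (28.524728775024414, 84.23249053955078), 57.493309020996094)
board top ((533.401123046875, -196.62559509277344), (188.23736572265625, 199.26193237304688), 1.516191840171814)
board scene ((538.3052978515625, -199.393310546875), (191.02383422851562, 199.2569580078125), 1.4512094259262085)
dish mask [287.4 186. ] 1334.5 (266, 158, 43, 52)
mt [467.4 181.2] (441, 156, 54, 52) ((596.2271118164062, -379.3086853027344), (122.41983032226562, 118.7953109741211), 88.94880676269531)
ct [466.  243.1] (440, 218, 54, 51) ((453.2135314941406, -374.6787109375), (114.42973327636719, 119.55023193359375), 0.3206097483634949)
(386, 188) [ 572.8 -191.2   43.4]
(412, 221) [ 499.4 -251.5   37.7]
(361, 221) [ 498.4 -137.1   25.5]
(390, 235) [ 469.3 -205.1   15. ]
(285, 190) [569.4  39.1  10.2]
(276, 235) [460.5  55.3  31.6]
(330, 200) [550.  -66.2   2.4]
(468, 200) [ 557.7 -388.4    5.5]
(470, 258) [ 421.6 -390.9    7. ]
```

```bash
python3 - <<'E'
from h import *
np.set_printoptions(precision=1,suppress=True)
T=np.load('top0.npz')['p']; S=np.load('scene0.npz')['p']
c=lambda x,y:(170+x/2.286,140+y/2.286)
e1,e2=onz('top',c(417,220),24),onz('top',c(455,155),24); print('stick',e1,e2,(e1+e2)/2,np.arctan2(*(e2-e1)[[1,0]]))
for n,b in (('mt',(622,38,744,153)),('ct',(617,180,740,293))):
    q=[onz('top',c(x,y),34) for x,y in ((b[0],b[1]),(b[2],b[1]),(b[2],b[3]),(b[0],b[3]))]; print(n,np.mean(q,0),q[0]-q[1],q[0]-q[3])
# fixed macarons / sticks in tins
for p in ((653,68),(705,68)): print('fixmac',onz('top',c(*p),20))
for p in ((671,196),(678,215)): print('fixcin',onz('top',c(*p),15))
lab=cv2.cvtColor(T,cv2.COLOR_RGB2LAB).astype(int); hT=cv2.cvtColor(T,cv2.COLOR_RGB2HSV).astype(int)
# dish: separate by warmth relative to counter hue (counter hue~23, dish <=20)
g=cv2.GaussianBlur(T,(3,3),0).astype(int); m=((g[:,:,1]-g[:,:,2]<14)&(g[:,:,0]-g[:,:,2]>5)&(g[:,:,0]>140)).astype(np.uint8)
hm=((hT[:,:,2]>175)).astype(np.uint8)
for nm,mm in (('m',m),('v',hm)):
    a,k=blob(mm,(255,150,312,250)); print(nm,a,cv2.contourArea(k),cv2.boundingRect(k))
for p in ((263,105),(271,45),(241,240),(254,162),(210,105),(316,105)): print('dish px',p,onz('top',c(*p),30))
# scene dish
s=lambda x,y:(320+(x-380)/2.5,220+(y-300)/2.5)
print('rimcentre tri',tri(c(263,105),s(516,458)),'handle end',tri(c(242,238),s(437,380)), 'lip', tri(c(271,47),s(560,497)))
# bowl
bm=((g[:,:,2]>=g[:,:,0]-2)).astype(np.uint8); a,k=blob(bm,(80,150,200,265)); e=cv2.fitEllipse(k); print('bowl',a,e,onz('top',e[0],118))
print('bowl eye',[onz('top',p,118) for p in ((93,207),(190,207),(141,160),(141,255))])
print('scale edge',onz('top',(184,282),26),onz('top',(198,183),26),onz('top',(107,272),26))
print('nozzle',onz('top',(227,258),15))
big=cv2.resize(T[140:300,70:300],(800,556),interpolation=cv2.INTER_CUBIC); save('crop2.png',big)
E
```

```text
stick [ 463.1 -118.1   24. ] [ 529.8 -155.3   24. ] [ 496.4 -136.7   24. ] -0.5083807702699855
mt [ 594.8 -382.5   34. ] [ -3.3 123.5   0. ] [117.9  -0.7   0. ]
ct [ 452.1 -376.3   34. ] [ -3.1 122.6   0. ] [112.5  -0.7   0. ]
fixmac [ 625.6 -356.3   20. ]
fixmac [ 627.  -409.4   20. ]
fixcin [ 495.1 -374.6   15. ]
fixcin [ 476.  -381.4   15. ]
m [283.9 188.9] 1892.5 (261, 158, 48, 88)
v [285.  187.4] 1047.0 (267, 169, 38, 38)
dish px (263, 105) [574.6  38.4  30. ]
dish px (271, 45) [636.5  32.2  30. ]
dish px (241, 240) [438.  56.  30.]
dish px (254, 162) [516.4  45.6  30. ]
dish px (210, 105) [573.2  91.4  30. ]
dish px (316, 105) [576.  -14.7  30. ]
rimcentre tri (array([575.6,  38.8,  26.6]), np.float64(0.6911917544604369)) handle end (array([442.5,  57.6,  20.4]), np.float64(4.796697892684189)) lip (array([635.7,  33.1,  28. ]), np.float64(2.11080537377178))
bowl [156.3 210.5] ((154.97021484375, 209.6353759765625), (67.22090148925781, 81.98316192626953), 23.58342170715332) [496.8 307.4 118. ]
bowl eye [array([499.1, 438.1, 118. ]), array([504.3, 233.8, 118. ]), array([603.5, 343.6, 118. ]), array([400. , 330.6, 118. ])]
scale edge [349.8 258.3  26. ] [577.1 238.5  26. ] [368.  431.9  26. ]
nozzle [407.1 166.1  15. ]
```

View pics/crop2.png

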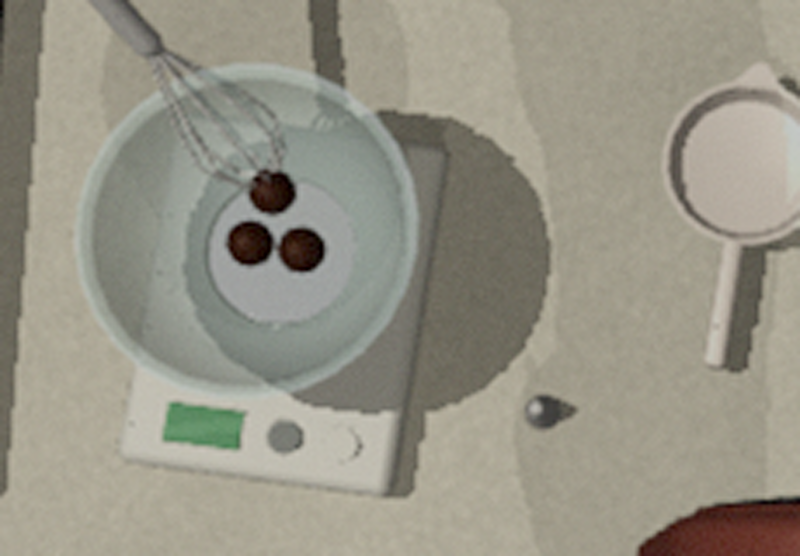

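The crop shows the bowl rim from (78,228) to (417,228), centre near crop (247,228). The scale's edges are turned about -0.095 rad, and the nozzle is at crop (543,411). Planned positions:

| Item | Position (mm) |
|---|---|
| Bowl mouth | (506, 337) |
| Dish centre | (574, 39), axis -0.125 rad |
| Grip point | (490, 49) |

I start with the macaron.

Call:
arm_command --increments '[[-1,[0,0,0],0.1132],[-1,[0,0,0],0.1132],[-1,[0.033,-0.03,0.009],0],[-1,[0.033,-0.03,0.009],0],[-1,[0.033,-0.03,0.009],0],[-1,[0.033,-0.03,0.009],0],[-1,[0.033,-0.03,0.009],0],[-1,[0.033,-0.03,0.009],0],[-1,[0.033,-0.03,0.009],0],[-1,[0.033,-0.03,0.009],0],[-1,[0.033,-0.03,0.009],0],[-1,[0.033,-0.03,0.009],0]]'

```text
time: 1.3
eef_pos: [465.8, -282.9, 140.7]
orientation: [3.142, 0.001, -0.0]
ft_force: [0.5, -0.7, -0.2]
grip_width: 85.5
grasp_force: 0.0
```

Call:
arm_command --increments '[[-1,[0.018,-0.016,0.006],0],[-1,[0.017,-0.015,0.02],0],[-1,[0,0,0.03],0],[-1,[0,0,0.03],0],[-1,[0,0,0.02],0],[-1,[0,0,0.015],0],[-1,[0,0,0.005],0],[-1,[0,0,0],0],[1,[0,0,0],0],[1,[0,0,0],0],[1,[0,0,0],0],[1,[0,0,0],0]]' --squeeze 20

```text
time: 2.5
eef_pos: [500.3, -254.0, 16.3]
orientation: [3.141, 0.001, 0.002]
ft_force: [-1.1, 0.5, 3.9]
grip_width: 39.1
grasp_force: 20.0
```

Call:
arm_command --increments '[[1,[0,0,-0.02],0],[1,[0,0,-0.03],0],[1,[0,0,-0.03],0],[1,[0.018,0.032,0],0],[1,[0.018,0.032,0],0],[1,[0.018,0.032,0],0],[1,[0.018,0.031,0],0],[1,[0,0,0],0],[1,[0,0,0.03],0],[1,[0,0,0.03],0],[1,[0,0,0.017],0],[1,[0,0,0.01],0]]'

```text
time: 3.7
eef_pos: [571.1, -379.4, 6.7]
orientation: [-3.14, -0.001, 0.002]
ft_force: [-0.7, 4.4, 16.0]
grip_width: 39.1
grasp_force: 22.5
```

Call:
arm_command --increments '[[1,[0,0,0.001],0],[1,[0,0,0],0],[-0.35,[0,0,0],0],[-0.35,[0,0,0],0],[-0.35,[0,0,0],0],[-0.35,[0,0,-0.01],0],[-0.35,[0,0,-0.03],0],[-0.35,[0,0,-0.03],0],[-0.35,[0,0,-0.03],0]]'

```text
time: 4.6
eef_pos: [571.8, -380.5, 109.3]
orientation: [3.141, 0.001, 0.001]
ft_force: [1.1, -0.8, 0.2]
grip_width: 57.4
grasp_force: 0.0
```

Call:
arm_command --increments '[[-1,[-0.0123,-0.0407,0],0],[-1,[-0.0123,-0.0407,0],0],[-1,[-0.0123,-0.0407,0],0],[-1,[-0.0123,-0.0407,0],0],[-1,[-0.0123,-0.0407,0],0],[-1,[-0.0123,-0.0407,0],0],[-1,[0,0,0],-0.146],[-1,[0,0,0],-0.146],[-1,[0,0,0],-0.146],[-1,[0,0,0],-0.146],[-1,[0,0,0],-0.146],[-1,[0,0,0],-0.146]]'

```text
time: 5.8
eef_pos: [498.2, -136.4, 108.3]
orientation: [2.84, 1.341, 0.001]
ft_force: [-0.9, 0.4, 0.2]
grip_width: 85.0
grasp_force: 0.0
```

Call:
arm_command --increments '[[-1,[0,0,0],-0.146],[-1,[0,0,0],-0.146],[-1,[0,0,0],-0.146],[-1,[0,0,0],-0.146],[-1,[0,0,0],-0.146],[-1,[0,0,0],-0.146],[-1,[0,0,0],-0.146],[-1,[0,0,0],-0.146],[-1,[0,0,0],-0.146],[-1,[0,0,0],-0.146],[-1,[0,0,0],-0.146],[-1,[0,0,0],-0.146]]'

```text
time: 7.0
eef_pos: [498.2, -136.5, 108.3]
orientation: [0.788, 3.04, -0.001]
ft_force: [-0.4, -0.3, 0.3]
grip_width: 85.4
grasp_force: 0.0
```

```bash
python3 - <<'E'
from h import *
from scipy.spatial.transform import Rotation as R
s=env.read_state(); M=R.from_rotvec(s['orientation']).as_matrix(); print(s['eef_pos'],np.arctan2(M[1,0],M[0,0]),s['joint_pos'])
m=viewer.camera_model('wrist'); print(np.round(m['pose'],2),m['camera_matrix'])
p,d=viewer.camera('wrist'); save('w1.png',p)
E
```

```text
[ 498.18453548 -136.4720282   108.31657511] 2.6344440752690534 [-5.20919934e-01 -1.39967874e-01 -3.67387351e-01  1.34226095e+00
 -1.15389670e-04 -1.37713475e-02]
[[ 4.8000e-01 -8.3000e-01 -2.7000e-01  4.2906e+02]
 [ 8.7000e-01  4.6000e-01  1.5000e-01 -9.8280e+01]
 [-0.0000e+00 -3.1000e-01  9.5000e-01  2.4994e+02]
 [ 0.0000e+00  0.0000e+00  0.0000e+00  1.0000e+00]] [[371.64829954   0.         323.73004026]
 [  0.         371.64829954 238.4562723 ]
 [  0.           0.           1.        ]]
```

View pics/w1.png

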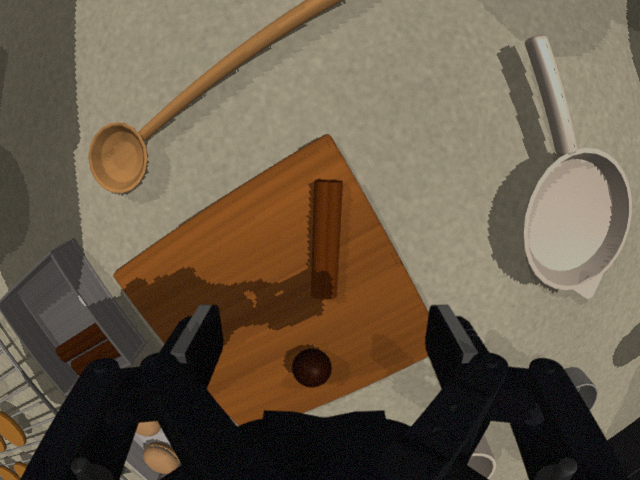

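The wrist picture shows the stick upright at x≈326 (rows 180 to 298), midway between the pads (213 and 436). The truffle is at (312,368), and the dish is at right with its handle end at (538,40). I cast these fisheye rays as a cross-check.

```bash
cat >> h.py <<'E'
def fray(px):
    m=viewer.camera_model('wrist'); K=m['camera_matrix']; T=m['pose']
    v=np.array([px[0]-K[0,2],px[1]-K[1,2]]); r=np.hypot(*v); th=r/K[0,0]; u=v/max(r,1e-9)
    d=np.array([u[0]*np.sin(th),-u[1]*np.sin(th),-np.cos(th)]); return T[:3,3],T[:3,:3]@d
def fonz(px,z):
    o,d=fray(px); return o+d*(z-o[2])/d[2]
E
python3 - <<'E'
from h import *
np.set_printoptions(precision=1,suppress=True)
e=[fonz(p,24) for p in ((328,180),(326,298))]; print('stick',e,(e[0]+e[1])/2,np.arctan2(*(e[1]-e[0])[[1,0]]))
print('truffle',fonz((312,368),27)); h=[fonz((538,42),31),fonz((566,148),31)]; print('handle',h,np.arctan2(*(h[1]-h[0])[[1,0]])); print('lip',fonz((590,297),30))
print('rim',fonz((531,225),30),fonz((628,205),30))
for b,c in (((312,368),(385.4,187.7)),((326,240),(361,221.4)),((566,148),None)):
    if c is None: continue
    (o1,d1),(o2,d2)=fray(b),ray('top',c); q=np.linalg.lstsq(np.c_[d1,-d2],o2-o1,rcond=None)[0]; print((o1+d1*q[0]+o2+d2*q[1])/2)
E
```

```text
stick [array([ 461.6, -113.8,   24. ]), array([ 531.7, -153. ,   24. ])] [ 496.6 -133.4   24. ] -0.5104713866884009
truffle [ 577.8 -189.8   27. ]
handle [array([440.2,  52.3,  31. ]), array([513.1,  42.4,  31. ])] -0.13404410059604266
lip [639.5  33.9  30. ]
rim [551.1  -3.3  30. ] [581.4  90.1  30. ]
[ 578.  -191.3   25.8]
[ 502.8 -138.7   -3.9]
```

Call:
arm_command --increments '[[-1,[0,0,0.03],0],[-1,[0,0,0.03],0],[-1,[0,0,0.02],0],[-1,[0,0,0.01],0],[-1,[0,0,0.003],0],[-1,[0,0,0],0],[1,[0,0,0],0],[1,[0,0,0],0],[1,[0,0,0],0],[1,[0,0,0],0],[1,[0,0,0],0],[1,[0,0,0],0]]' --squeeze 25

```text
time: 8.25
eef_pos: [498.2, -136.4, 14.6]
orientation: [0.797, 3.038, -0.0]
ft_force: [-0.4, 0.5, 3.3]
grip_width: 17.2
grasp_force: 26.1
```

Call:
arm_command --increments '[[1,[0,0,-0.02],0],[1,[0,0,-0.03],0],[1,[0,0,-0.03],0],[1,[0,0,0],0.133],[1,[0,0,0],0.133],[1,[0,0,0],0.133],[1,[0,0,0],0.133],[1,[0,0,0],0.133],[1,[0,0,0],0.133],[1,[0,0,0],0.133],[1,[0,0,0],0.132]]'

```text
time: 9.35
eef_pos: [497.8, -136.2, 94.1]
orientation: [-2.233, -2.209, 0.0]
ft_force: [0.6, 0.1, -0.9]
grip_width: 16.9
grasp_force: 25.8
```

Call:
arm_command --increments '[[1,[-0.0344,-0.0094,0],0],[1,[-0.0344,-0.0094,0],0],[1,[-0.0344,-0.0094,0],0],[1,[-0.0344,-0.0094,0],0],[1,[-0.0344,-0.0094,0],0],[1,[-0.0344,-0.0094,0],0],[1,[-0.0344,-0.0094,0],0],[1,[0,0,0],0]]'

```text
time: 10.15
eef_pos: [429.5, -380.4, 94.1]
orientation: [2.231, 2.211, -0.002]
ft_force: [0.1, -0.6, 0.9]
grip_width: 17.2
grasp_force: 25.8
```

Call:
arm_command --increments '[[1,[0.002,0.002,0.03],0],[1,[0,0,0.03],0],[1,[0,0,0.018],0],[1,[0,0,0.008],0],[1,[0,0,0],0],[0.25,[0,0,0],0],[0.25,[0,0,0],0],[0.25,[0,0,0],0],[0.25,[0,0,-0.01],0],[0.25,[0,0,-0.03],0],[0.25,[0,0,-0.03],0],[0.25,[0,0,-0.03],0]]'

```text
time: 11.35
eef_pos: [432.9, -374.8, 110.5]
orientation: [2.227, 2.215, -0.0]
ft_force: [0.2, -1.4, -0.3]
grip_width: 32.1
grasp_force: 0.0
```

Call:
arm_command --increments '[[-1,[0.0307,0.0242,0],0],[-1,[0.0307,0.0242,0],0],[-1,[0.0307,0.0242,0],0],[-1,[0.0307,0.0242,0],0],[-1,[0.0307,0.0242,0],0],[-1,[0.0307,0.0242,0],0],[-1,[0,0,0],-0.144],[-1,[0,0,0],-0.144],[-1,[0,0,0],-0.144],[-1,[0,0,0],-0.144],[-1,[0,0,0],-0.144]]'

```text
time: 12.45
eef_pos: [579.3, -191.4, 109.4]
orientation: [1.295, 2.861, -0.0]
ft_force: [-0.5, -0.2, 0.4]
grip_width: 85.7
grasp_force: 0.0
```

Call:
arm_command --increments '[[-1,[0,0,0],-0.144],[-1,[0,0,0],-0.144],[-1,[0,0,0],-0.144],[-1,[0,0,0],-0.144],[-1,[0,0,0],-0.144],[-1,[0,0,0],0],[-1,[0,0,0],0]]'

```text
time: 13.15
eef_pos: [579.2, -191.5, 109.0]
orientation: [0.22, 3.133, -0.001]
ft_force: [0.3, 0.3, -0.2]
grip_width: 85.4
grasp_force: 0.0
```

```bash
python3 - <<'E'
from h import *
from scipy.spatial.transform import Rotation as R
np.set_printoptions(precision=2,suppress=True)
s=env.read_state(); M=R.from_rotvec(s['orientation']).as_matrix(); print(s['eef_pos'],np.arctan2(M[1,0],M[0,0]),s['joint_pos'])
p,d=viewer.camera('wrist'); save('w2.png',p); np.savez('w2.npz',p=p)
h=cv2.cvtColor(p,cv2.COLOR_RGB2HSV); a,c=blob((h[:,:,2]<75).astype(np.uint8),(270,270,380,400)); print(a,cv2.boundingRect(c),fonz(a,27))
E
```

```text
[ 579.23 -191.45  108.99] 3.001116011387342 [-0.53  0.15 -0.08  1.34 -0.   -0.39]
[294.16 272.83] (275, 270, 32, 8) [ 593.73 -213.31   27.  ]
```

View pics/w2.png

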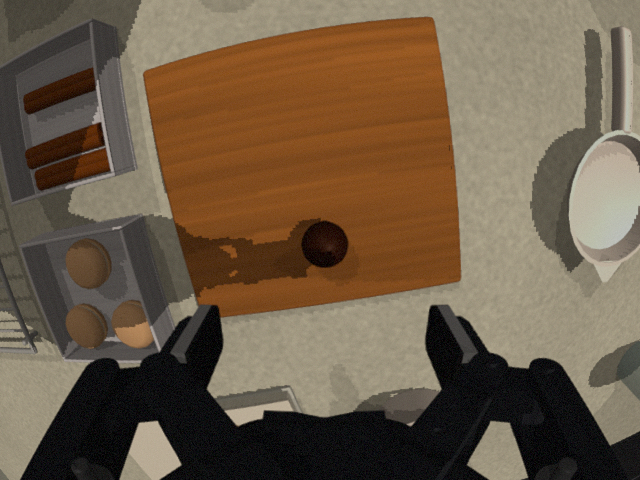

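The picture shows the macaron and the stick lying in their tins, with the truffle at (325,244), centred between the pads.

```bash
python3 - <<'E'
from h import *
np.set_printoptions(precision=1,suppress=True)
print(fonz((325,244),27),fonz((607,279),30),fonz((623,29),31),fonz((628,131),31))
E
```

```text
[ 576.7 -190.6   27. ] [638.9  35.   30. ] [440.9  51.4  31. ] [519.4  46.7  31. ]
```

Call:
arm_command --increments '[[-1,[0.002,0,0.03],0],[-1,[0,0,0.03],0],[-1,[0,0,0.02],0],[-1,[0,0,0.01],0],[-1,[0,0,0.003],0],[-1,[0,0,0],0],[1,[0,0,0],0],[1,[0,0,0],0],[1,[0,0,0],0],[1,[0,0,0],0],[1,[0,0,0],0]]' --squeeze 20

```text
time: 14.3
eef_pos: [577.4, -191.2, 15.8]
orientation: [0.214, 3.134, -0.001]
ft_force: [0.5, 0.9, 2.8]
grip_width: 28.3
grasp_force: 19.6
```

Call:
arm_command --increments '[[1,[0,0,-0.02],0],[1,[0,0,-0.03],0],[1,[0,0,-0.03],0],[1,[0.0051,0.0326,0],0],[1,[0.0051,0.0326,0],0],[1,[0.0051,0.0326,0],0],[1,[0.0051,0.0326,0],0],[1,[0.0051,0.0326,0],0],[1,[0.0051,0.0326,0],0],[1,[0.0051,0.0326,0],0],[1,[0,0,0],0]]'

```text
time: 15.4
eef_pos: [572.2, 43.3, 95.2]
orientation: [-0.208, -3.134, -0.001]
ft_force: [-0.6, -0.7, 0.1]
grip_width: 28.4
grasp_force: 19.9
```

Call:
arm_command --increments '[[1,[0,0,0.03],0],[1,[0,0,0.03],0],[1,[0,0,0.015],0],[1,[0,0,0.005],0],[1,[0,0,0],0]]'

```text
time: 15.9
eef_pos: [572.5, 39.5, 15.2]
orientation: [-0.214, -3.134, 0.0]
ft_force: [-0.1, -0.1, -1.1]
grip_width: 28.4
grasp_force: 19.9
```

Call:
arm_command --increments '[[0.2,[0,0,0],0],[0.1,[0,0,0],0],[0,[0,0,0],0],[-0.05,[0,0,0],0],[-0.05,[0,0,-0.005],0],[-0.05,[0,0,-0.02],0],[-0.05,[0,0,-0.03],0],[-0.05,[0,0,-0.035],0],[-0.05,[0,0,0],0],[-0.05,[0,0,0],0]]'

```text
time: 16.9
eef_pos: [573.5, 39.7, 106.6]
orientation: [0.214, 3.132, -0.0]
ft_force: [-0.5, -0.2, -1.4]
grip_width: 44.9
grasp_force: 0.0
```

```bash
python3 - <<'E'
from h import *
from scipy.spatial.transform import Rotation as R
np.set_printoptions(precision=3,suppress=True)
s=env.read_state(); M=R.from_rotvec(s['orientation']).as_matrix(); print(s['eef_pos'],np.arctan2(M[1,0],M[0,0]),s['joint_pos'])
p,d=viewer.camera('wrist'); save('w3.png',p)
E
```

```text
[573.521  39.716 106.576] 3.0054110879413996 [-0.158  0.039 -0.197  1.332 -0.    -0.022]
```

View pics/w3.png

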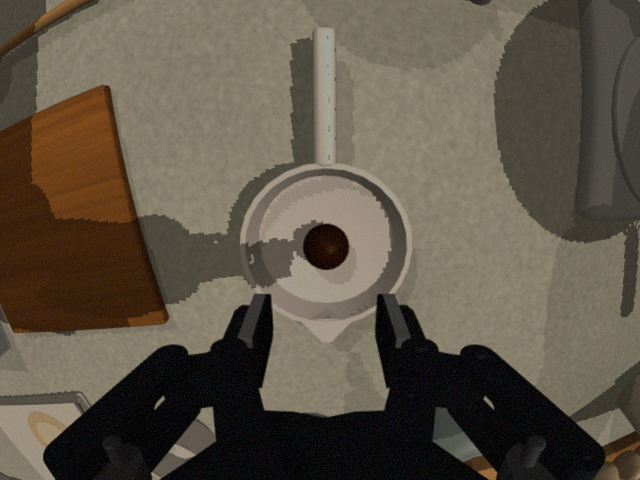

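The truffle rests in the dish's middle at (326,247). The handle runs straight from (324,30) to (326,162), the rim spans (241,245) to (411,245), and the lip is at (328,341).

```bash
python3 - <<'E'
from h import *
np.set_printoptions(precision=1,suppress=True)
h=[fonz((324.5,29),31),fonz((325.5,160),31)]; print(h,np.arctan2(*(h[1]-h[0])[[1,0]]))
print('ball',fonz((326,247),23),'rim',fonz((241,245),30),fonz((411,245),30),'lip',fonz((328,341),30))
E
```

```text
[array([440. ,  58.1,  31. ]), array([516.7,  48.2,  31. ])] -0.1274530635077592
ball [572.4  41.1  23. ] rim [561.6 -11.3  30. ] [575.9  94.5  30. ] lip [638.8  33.6  30. ]
```

Call:
arm_command --increments '[[-0.1,[0.025,0,0],0],[-0.1,[0.03,0,0],0],[-0.1,[0.0295,0,0],0],[-0.1,[0,0,0.02],0],[-0.1,[0,0,0.03],0],[-0.1,[0,0,0.025],0],[-0.1,[0,0,0.015],0],[-0.1,[0,0,0.01],0],[-0.1,[0,0,0],0],[-0.1,[0,0,0],0]]'

```text
time: 17.95
eef_pos: [489.4, 51.2, 5.9]
orientation: [0.214, 3.134, -0.0]
ft_force: [0.8, 0.7, 0.5]
grip_width: 46.8
grasp_force: 0.0
```

Call:
arm_command --increments '[[0.1,[0,0,0],0],[0.3,[0,0,0],0],[0.45,[0,0,0],0],[0.52,[0,0,0],0],[0.58,[0,0,0],0],[0.64,[0,0,0],0],[0.7,[0,0,0],0],[1,[0,0,0],0],[1,[0,0,0],0]]' --squeeze 20

```text
time: 18.85
eef_pos: [489.0, 51.3, 5.3]
orientation: [0.214, 3.134, -0.0]
ft_force: [0.4, 1.0, 0.2]
grip_width: 13.2
grasp_force: 19.8
```

Call:
arm_command --increments '[[1,[0,0,0],0],[1,[0,0,0],0],[1,[0,0,0],0],[1,[0,0,0],0]]' --squeeze 90

```text
time: 19.25
eef_pos: [489.0, 51.3, 5.3]
orientation: [-0.214, -3.134, 0.0]
ft_force: [-3.2, 1.4, 3.7]
grip_width: 12.2
grasp_force: 89.6
```

Call:
arm_command --increments '[[1,[0,0,-0.001],0],[1,[0,0,-0.002],0],[1,[0,0,-0.004],0],[1,[0,0,-0.006],0],[1,[0,0,-0.008],0],[1,[0,0,-0.01],0],[1,[0,0,-0.01],0],[1,[0,0,-0.008],0],[1,[0,0,-0.006],0],[1,[0,0,-0.003],0],[1,[0,0,-0.002],0],[1,[0,0,0],0]]'

```text
time: 20.45
eef_pos: [489.0, 51.3, 65.3]
orientation: [-0.214, -3.134, 0.0]
ft_force: [0.8, -0.1, -2.8]
grip_width: 12.6
grasp_force: 89.1
```

```bash
python3 - <<'E'
from h import *
np.set_printoptions(precision=2,suppress=True)
s=env.read_state(); print(s['eef_pos'],s['ft_force'],s['torque'],s['grip_width'])
p,d=viewer.camera('wrist'); save('w4.png',p)
E
```

```text
[488.96  51.3   65.29] [ 0.77 -0.07 -2.77] [0.03 0.12 0.04] 12.561063074274601
```

View pics/w4.png

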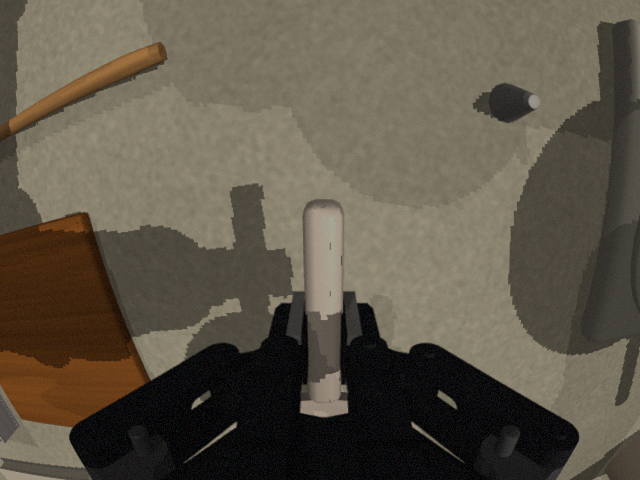

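The dish is held; its handle end shows at (323,203) between the pads. I lift further, then turn. At the grip, dish x points along -tool x, and the anticlockwise turn is a negative roll.

Call:
arm_command --increments '[[1,[0,0,-0.003],0],[1,[0,0,-0.006],0],[1,[0,0,-0.009],0],[1,[0,0,-0.011],0],[1,[0,0,-0.012],0],[1,[0,0,-0.012],0],[1,[0,0,-0.011],0],[1,[0,0,-0.01],0],[1,[0,0,-0.008],0],[1,[0,0,-0.005],0],[1,[0,0,-0.003],0],[1,[0,0,0],0]]'

```text
time: 21.7
eef_pos: [489.0, 51.3, 155.4]
orientation: [0.214, 3.134, -0.0]
ft_force: [-0.4, -0.4, -1.8]
grip_width: 12.3
grasp_force: 89.1
```

```bash
python3 - <<'E'
from h import *
np.set_printoptions(precision=2,suppress=True)
s=env.read_state(); print(s['eef_pos'],s['ft_force'],s['torque'],s['joint_pos'])
p,d=viewer.camera('scene'); m=viewer.camera_model('scene'); K=m['camera_matrix']
v,u=np.mgrid[0:480,0:640]; P=np.stack([(u-K[0,2])/K[0,0]*d,-(v-K[1,2])/K[1,1]*d,-d],-1)@m['pose'][:3,:3].T+m['pose'][:3,3]
g=P[(d>0)&(P[:,:,0]>495)&(P[:,:,0]<660)&(P[:,:,1]>-30)&(P[:,:,1]<110)&(P[:,:,2]>165)&(P[:,:,2]<215)]
# ball vs rim: list per x bin max height
z=s['eef_pos'][2]; print(len(g))
for x in range(500,660,12):
    q=g[abs(g[:,0]-x)<6]; 
    if len(q)>3: print(x,len(q),np.percentile(q[:,2],[50,95]).round(1),q[:,1].min().round(),q[:,1].max().round())
save('s1.png',cv2.resize(p[150:330,260:480],(733,600),interpolation=cv2.INTER_CUBIC))
E
```

```text
[489.04  51.31 155.43] [-0.41 -0.4  -1.79] [0.03 0.14 0.02] [-0.16 -0.23 -0.36  1.44 -0.   -0.03]
1119
500 248 [199.2 212.8] 7.0 95.0
512 36 [179.2 211.8] 33.0 90.0
524 141 [174.6 179.5] 11.0 74.0
536 108 [172.1 179.2] -5.0 84.0
548 56 [173.5 179.4] -8.0 92.0
560 57 [175.3 180.3] -12.0 93.0
572 114 [177.3 186. ] -16.0 97.0
584 140 [176.4 183.7] -17.0 93.0
596 52 [174.1 179.2] -11.0 90.0
608 56 [174.5 178.6] -6.0 84.0
620 59 [177.6 180.1] 7.0 75.0
632 49 [178.3 180.6] 20.0 47.0
```

View pics/s1.png

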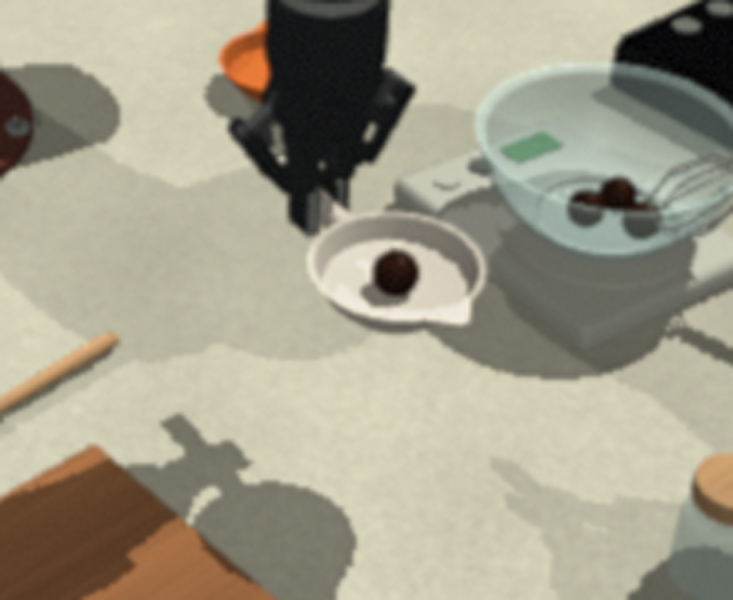

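The dish is level (rim about 180 mm up all round), with the truffle in its middle at (395,272). Now the turn.

Call:
arm_command --increments '[[1,[0,0,0],-0.02],[1,[0,0,0],-0.04],[1,[0,0,0],-0.06],[1,[0,0,0],-0.08],[1,[0,0,0],-0.08],[1,[0,0,0],-0.08],[1,[0,0,0],-0.08],[1,[0,0,0],-0.08],[1,[0,0,0],-0.08],[1,[0,0,0],-0.08],[1,[0,0,0],-0.08],[1,[0,0,0],-0.08]]'

```text
time: 22.95
eef_pos: [488.7, 51.3, 154.8]
orientation: [1.089, -2.946, -0.0]
ft_force: [0.7, -0.5, -1.3]
grip_width: 12.6
grasp_force: 88.9
```

Call:
arm_command --increments '[[1,[0,0,0],-0.08],[1,[0,0,0],-0.08],[1,[0,0,0],-0.08],[1,[0,0,0],-0.08],[1,[0,0,0],-0.08],[1,[0,0,0],-0.08],[1,[0,0,0],-0.08],[1,[0,0,0],-0.08],[1,[0,0,0],-0.06],[1,[0,0,0],-0.04],[1,[0,0,0],-0.026],[1,[0,0,0],0]]'

```text
time: 24.15
eef_pos: [488.8, 51.3, 155.0]
orientation: [2.107, -2.33, -0.0]
ft_force: [0.5, -0.3, -1.8]
grip_width: 12.3
grasp_force: 88.9
```

```bash
python3 - <<'E'
from h import *
from scipy.spatial.transform import Rotation as R
np.set_printoptions(precision=3,suppress=True)
s=env.read_state(); M=R.from_rotvec(s['orientation']).as_matrix(); psi=np.arctan2(M[1,0],M[0,0]); print(s['eef_pos'],psi+np.pi,s['joint_pos'])
w=np.array([485.5,122])-s['eef_pos'][:2]; print(w@M[:2,:2])
E
```

```text
[488.845  51.3   155.013] 1.4705271882411246 [-0.162 -0.232 -0.364  1.439 -0.    -1.633]
[-70.01   10.406]
```

Call:
arm_command --increments '[[1,[-0.002,0.0003,0],0],[1,[-0.004,0.0006,0],0],[1,[-0.006,0.0009,0],0],[1,[-0.008,0.0012,0],0],[1,[-0.01,0.0015,0],0],[1,[-0.01,0.0015,0],0],[1,[-0.01,0.0015,0],0],[1,[-0.008,0.0012,0],0],[1,[-0.006,0.0009,0],0],[1,[-0.004,0.0006,0],0],[1,[-0.002,0.0003,0],0],[1,[0,0,0],0]]'

```text
time: 25.35
eef_pos: [485.6, 122.1, 155.2]
orientation: [2.107, -2.33, 0.0]
ft_force: [0.2, 0.2, -2.4]
grip_width: 12.6
grasp_force: 89.0
```

```bash
python3 - <<'E'
from h import *
np.set_printoptions(precision=1,suppress=True)
s=env.read_state(); print(s['eef_pos'],s['ft_force'],s['grasp_force'])
t,_=viewer.camera('top'); p,d=viewer.camera('scene')
big=np.zeros((600,800,3),np.uint8)
big[:,:400]=cv2.resize(t[130:310,80:200+0],(400,600),interpolation=cv2.INTER_CUBIC)
big[:300,400:]=cv2.resize(t[130:310,80:320],(400,300),interpolation=cv2.INTER_CUBIC)
big[300:,400:]=cv2.resize(p[130:280,330:530],(400,300),interpolation=cv2.INTER_CUBIC)
save('f1.png',big)
E
```

```text
[485.6 122.1 155.2] [ 0.2  0.2 -2.4] 88.9607834815979
```

View pics/f1.png

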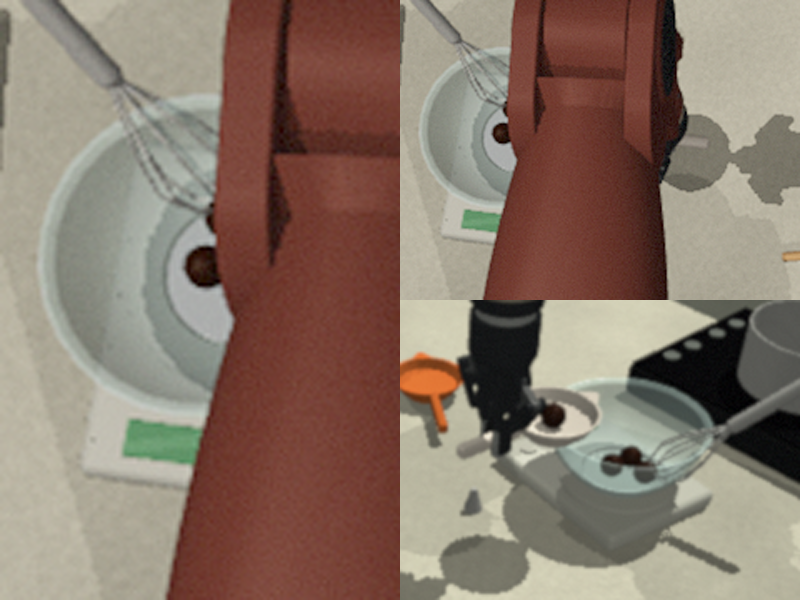

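```bash
python3 - <<'E'
from h import *
np.set_printoptions(precision=1,suppress=True)
p,d=viewer.camera('scene'); h=cv2.cvtColor(p,cv2.COLOR_RGB2HSV)
a,c=blob((h[:,:,2]<80).astype(np.uint8),(399,178,418,196)); print('ball',a,cv2.boundingRect(c),onz('scene',a,173))
print('bowl',tri((141.2,205.7),(447,197.5)))
m=viewer.camera_model('scene'); K=m['camera_matrix']
v,u=np.mgrid[0:480,0:640]; P=np.stack([(u-K[0,2])/K[0,0]*d,-(v-K[1,2])/K[1,1]*d,-d],-1)@m['pose'][:3,:3].T+m['pose'][:3,3]
g=P[(d>0)&(P[:,:,2]>174)&(P[:,:,2]<184)&(P[:,:,1]>150)&(P[:,:,1]<300)&(P[:,:,0]>420)&(P[:,:,0]<570)]
print('rim extents',g.min(0),g.max(0))
E
```

```text
ball [405.  186.9] (399, 179, 13, 15) [491.5 203.8 173. ]
bowl (array([510.3, 346.2,  92.2]), np.float64(3.53312443707697))
rim extents [442.  151.8 174. ] [547.4 272.9 183.9]
```

```bash
python3 -c "
from h import *
print(env.job_done())"
```

```text
the job is handed in; nothing more can be done
None
```

The job is handed in, though no verdict came back: the macaron and cinnamon stick are in their tins, and the level dish, truffle in its middle, is held by its handle about 150 mm up with its lip about 3 cm in over the bowl's mouth.

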